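# Swap the flat and charged packs and stow the bit case under the tray

### The job

Get the cordless kit ready: stow the green bit case flat in the compartment under the blue box's lift-up top tray and leave the tray fully lowered. Let two packs change places, always kept upright: the charged battery pack (four green bars) goes from the charger into the pack well of the tray, and the flat pack (one red bar) goes from that well into the charger bay so freed. Leave the pack that is still charging (two amber bars) where it sits.

Things in the scene. Friction and masses are not known exactly. Their poses are not given: they have to be found in the camera images.
- full_pack: Charged battery pack: dark grey block, 56 mm (its x) by 100 mm (y) by 48 mm high, 0.32 kg; FOUR GREEN bars in the black gauge window on its top, at its -y end. Starts in one of the charger's bays. Origin: centre of its underside, z up. Grip it across the 56 mm by its upper 25 mm. In a bay or the well it may face either way along its length.
- flat_pack: The flat battery pack: the same shape, size, weight and origin, with ONE RED bar lit in its gauge. Stands in the well of the tray at the start.
- half_pack: The pack still charging: the same shape, size and origin, with TWO AMBER bars. Stands in the other charger bay and must stay there.
- bit_case: Dark green closed bit case lying flat on the bench, 57 mm (its x) by 140 mm (its y) by 26 mm high, 0.18 kg. Origin: centre of its underside, z up.
- kit_box: Blue steel tool box, fixed. Origin: centre of its underside; x to its back (the tray swings that way), y along its length. Outside 156 (x) by 206 mm (y), 219 over the end arms. Lower compartment inside 150 by 200 mm, floor at z = 3 mm, walls 3 mm thick, top at 55 mm. The lowered top tray covers it: same outline, its underside at z = 55, floor 58, rim 82 mm; driver bits fixed at its -y end.
- tray_arm (a joint): Angle q of the tray's arms: 0 lowered (start), 1.99 fully up and back. Parallel arms keep the tray level; it only shifts along an arc, in the box's frame by 0.098(sin .995 - sin(.995-q)) m in +x (164 mm in all) and 0.098(cos(.995-q) - cos .995) m in +z (45 mm at mid-swing, 0 at both ends). About 8 N lifts it; past 0.995 it sinks back on its stop and stays, before that it sinks shut.
- tray_handle (a point): Middle of the tray's pull bow: yellow bar 96 mm long along the box's y, 10 mm thick (x) and high, on two end posts on the tray's front wall, 27 mm above the tray rim; at x = -73, y = 0, z = 109 mm in the box's frame when lowered. Pinch it from above across x. A pack in the well begins 62 mm behind the bar's face and its top is 3 mm below the bar's centre.
- tray_well (a point): Centre of the seat of the pack well on the tray's floor; moves with the tray. A pack in the well has its origin here, its length along the box's y. When lowered: x = 22, y = 38, z = 58 mm in the box's frame. Black guide ribs round it are 10 mm high and lean outward: 4 mm of play each side at the floor, about 7 mm at their top.
- charger: Grey twin battery charger, fixed, 136 mm (x) by 206 mm (y). Origin: centre of its underside, z up. Seats of the two bays at y = +56 and -56 mm, x = 0, z = 22 mm in its frame; a pack stands in a bay with its length along the charger's x. Black guide walls round each bay are 12 mm high and lean outward: 4 mm of play each side at the seat, about 8 mm at their top.

How it is judged:
By the outcome, as a careful person would: the job done as asked, in the order asked, and still so for the second after the job is handed in, with the robot touching nothing.
It also fails if it takes over 144 s, if anything falls off the work surface, if the arm or the gripper's body presses on something with over 40 N, if the wrist force passes 120 N, or if a joint passes its speed limit or range.

### The arm

A 7-joint arm with a two-finger parallel gripper is mounted at the origin on a cart in front of the work surface, level with it; the furniture and walls round the work are solid. World frame = base frame: x ahead of the robot, y to its left, z up, the work surface at z = 0. Lengths are in m, angles in rad, forces in N, time in s.
With the tool pointing down it reaches from about 0.4 to 0.85 m from the base axis. Payload 10.4 kg.
Tool frame: the origin (TCP) lies between the finger pads; the fingertips stand 14 mm ahead of it and the grasp point (between the pads) lies 5 mm behind it (r.finger_overhang is the z of the fingertips in the tool frame, in m); z points along the fingers, y is the line along which they close (so a half turn about z gives the same grasp; the last joint's range is limited). The gripper opens to 87 mm and grips with 3 to 60 N. Pads are 19 mm wide; open, the fingers measure 117 mm over their backs; the gripper's body (75 mm by 190 mm) begins 51 mm behind the grasp point.
Start: joints at [-1.141, 0.332, -0.065, 1.46, 0.022, 1.35, -0.088], TCP at [0.273, 0.562, 0.237] pointing down, gripper open.
Joint ranges: [-2.6, 2.6], [-0.5, 2.12], [-1.47, 1.34], [0.16, 2.42], [-1.27, 4.41], [0.06, 2.06], [-2.6, 2.6]. Speed limits (rad/s): [2.22, 2.22, 2.79, 2.79, 3.14, 3.14, 3.14].

### API

Orientations are given as a unit quaternion [x, y, z, w].
In Python, from bench import r, optics gives the robot as it stands.
- The arm moves only by the shell command python3 -m pendant 'ROWS' [FORCE]. ROWS is JSON, a list of rows, each a list of 7 numbers: the closure, from -1 (fully open) to 1 (shut), then the shift along the tool's x, y, z scaled (see below), then the turn, a rotation vector about the tool's x, y, z scaled (see below). In form: [[grip, x, y, z, rx, ry, rz], ...]. A call has 1 to 8 rows; each row is the pose to reach, as a shift and turn from the pose commanded when the call began, along the tool's axes at that moment; what a row does not reach only later rows make up. The controller multiplies each number of a shift by 0.3 m and each number of a turn by 120 degrees. A row lasts 1/8 s, in which the tool goes at most 62.5 mm and 10.7 degrees, less where a joint would pass 70% of its speed; a pose out of reach is approached as far as the arm can. A call with a number of a shift or a turn outside -1 to 1 is refused whole. A call with a gripper value outside its range is refused whole. The fingers move at their own pace and stop on an object; FORCE is the grip in N (left out, the last holds). Time passes only in rows, so rows that repeat a pose let the fingers close. It gives the time, the measured TCP pose, the force, the opening and the grip force at its end, in the units of the state.
- r.read_state(): the state, without advancing time (a new reading comes with each control period).
- optics.camera(name): name is "side" or "top" or "wrist"; returns a dict with "pixels" (480x640x3 uint8, red, green, blue), "vfov" (degrees; the focal length in pixels is half the picture's height over the tangent of half this angle, whatever the lens; pixels are square), "cx", "cy" (the principal point, pixels), "D" ([k1, k2, p1, p2, k3] as OpenCV has them; the pictures are not rectified), "rvec" (rotation vector, rad) and "tvec" (3), from world to camera coordinates, as OpenCV has them. Camera axes: x right, y down, z forward; pixel columns grow to the right and rows downward; lengths in m; the calibration is good to about 2 mm. A picture is of the moment at which its call begins. There is no depth.
- r.close_job(): hands the job in; it is judged then, once.
The state is a dict: "time": time; "joint_positions": joint angles; "joint_vel": joint speeds; "joint_torque": joint torques, N m; "ee_pos": TCP position; "eef_rot": TCP orientation; "ft_force": force on the tool from outside, world axes, zero at the start; "torque": the same for the moment, N m; "width": finger opening in m; "grip_force": force on a finger pad.
Only numpy, scipy, OpenCV 4.12 (cv2) and the standard library are available. Lean on these libraries where they do the work, as an engineer would, in place of code of your own. Each camera call takes 0.05 s, during which the arm holds its last target. There are 200 camera calls.

## Working session

There is one attempt and no reset: what is moved stays moved. The work goes in short steps, Python scripts to look and compute and a shell command to move; the robot and the scene stay as the last step left them, time stands still between calls to the robot, and variables do not carry over. Pictures are saved under pics/ and viewed, at most 14 in all, crops included, and the job is handed in when it is done.

```bash
mkdir -p pics; ls; cat > h.py <<'E'
from bench import r, optics
import numpy as np, cv2, pickle
from scipy.spatial.transform import Rotation as R
def snap(name,tag):
    c=optics.camera(name); pickle.dump(c,open(f'pics/{tag}.pkl','wb'))
    cv2.imwrite(f'pics/{tag}.png',c['pixels'][:,:,::-1]); return c
def load(tag): return pickle.load(open(f'pics/{tag}.pkl','rb'))
def K(c):
    f=240/np.tan(np.radians(c['vfov'])/2); return np.array([[f,0,c['cx']],[0,f,c['cy']],[0,0,1.]])
def ray(c,uv):
    p=cv2.undistortPoints(np.array([[uv]],float),K(c),np.array(c['D'],float)).ravel()
    M=cv2.Rodrigues(np.array(c['rvec'],float))[0]; t=np.array(c['tvec'],float).ravel()
    d=M.T@np.array([p[0],p[1],1]); return -M.T@t, d/np.linalg.norm(d)
def atz(c,uv,z):
    o,d=ray(c,uv); return o+d*(z-o[2])/d[2]
def tri(obs):
    A=np.zeros((3,3));b=np.zeros(3);L=[]
    for c,uv in obs:
        o,d=ray(c,uv);P=np.eye(3)-np.outer(d,d);A+=P;b+=P@o;L.append((o,P))
    x=np.linalg.solve(A,b); return x,[np.linalg.norm(P@(x-o)) for o,P in L]
def proj(c,X):
    return cv2.projectPoints(np.array(X,float).reshape(-1,3),np.array(c['rvec'],float),np.array(c['tvec'],float),K(c),np.array(c['D'],float))[0].reshape(-1,2)
def delta(pos,yaw=None):
    """tool-frame scaled shift/turn to reach TCP pos w/ tool down, tool y axis at world angle yaw"""
    s=r.read_state(); q=R.from_quat(s['eef_rot']); d=q.inv().apply(np.array(pos)-s['ee_pos'])/0.3
    out=[d]
    if yaw is not None:
        best=None
        for k in (0,np.pi):
            y=np.array([np.cos(yaw+k),np.sin(yaw+k),0]);z=np.array([0,0,-1.]);x=np.cross(y,z)
            rv=(q.inv()*R.from_matrix(np.c_[x,y,z])).as_rotvec()
            if best is None or np.linalg.norm(rv)<np.linalg.norm(best): best=rv
        out.append(best/np.radians(120))
    print('shift',np.round(out[0],3),'turn',np.round(out[1],3) if len(out)>1 else ''); return out
def st():
    s=r.read_state(); print({k:np.round(s[k],3).tolist() for k in('time','ee_pos','eef_rot','joint_positions','ft_force','width','grip_force')})
E
python3 -c "
from h import *
st()
for n in('top','side','wrist'):
    c=snap(n,n+'0');print(n,c['vfov'],c['cx'],c['cy'],c['D'],ray(c,(320,240)))
print(R.from_quat(r.read_state()['eef_rot']).as_matrix().round(3))
"
```

```text
pics
{'time': 0.0, 'ee_pos': [0.273, 0.562, 0.236], 'eef_rot': [0.224, 0.974, -0.001, -0.0], 'joint_positions': [-1.141, 0.333, -0.065, 1.461, 0.022, 1.35, -0.089], 'ft_force': [-0.259, 0.234, -0.534], 'width': 0.087, 'grip_force': 0.0}
top 47.781090201882996 311.52849498711595 238.4864238463054 [-0.06861531  0.          0.          0.          0.        ] (array([ 0.27933849, -0.07569064,  1.13522015]), array([ 0.20801118, -0.00306726, -0.97812164]))
side 44.24024767650892 317.3665866328127 234.87522145855482 [-0.19488229  0.          0.          0.          0.        ] (array([ 0.12726843, -1.01997186,  0.62712031]), array([ 0.31119904,  0.82277706, -0.47559759]))
wrist 60.252464505395004 317.347194765264 235.99945410172737 [-0.08864677  0.          0.          0.          0.        ] (array([0.20522835, 0.59494963, 0.38293093]), array([ 0.26227073, -0.12242996, -0.95719641]))
[[-0.899  0.437 -0.   ]
 [ 0.437  0.899 -0.001]
 [-0.    -0.001 -1.   ]]
```

View pics/top0.png

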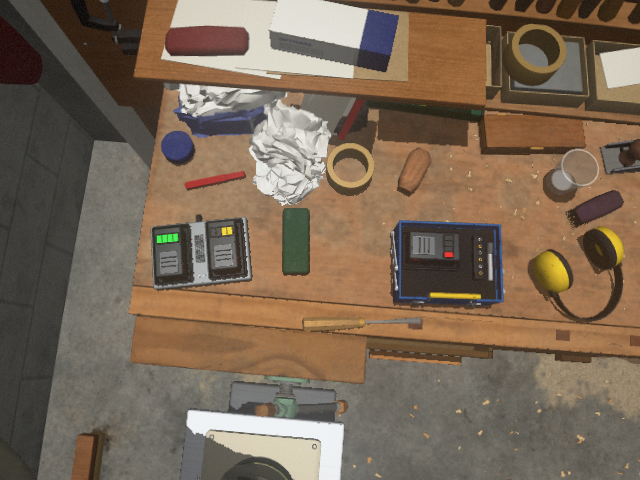

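View pics/side0.png

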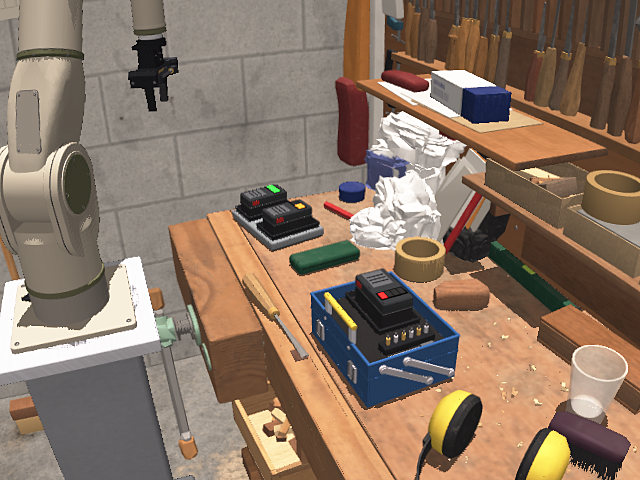

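The top view shows +x up and +y left. The charger is at about (200,253), with the green-bar pack in its left (+y) bay and the amber pack in its right. The case is at (296,240). The box is at (447,262), with its yellow bow nearest the robot and the flat pack at (435,247). I'll enlarge these.

```bash
python3 -c "
import cv2
def crop(t,x,y,w,h,s,o):
    im=cv2.imread(f'pics/{t}.png')[y:y+h,x:x+w]; im=cv2.resize(im,None,fx=s,fy=s,interpolation=cv2.INTER_CUBIC)
    for u in range(-x%20,w,20): cv2.putText(im,str(x+u),(u*s,10),0,.35,(0,255,255));cv2.line(im,(u*s,10),(u*s,16),(0,255,255))
    for v in range(-y%20,h,20): cv2.putText(im,str(y+v),(0,v*s),0,.35,(0,255,255));cv2.line(im,(24,v*s),(30,v*s),(0,255,255))
    cv2.imwrite(f'pics/{o}.png',im)
crop('top0',145,200,175,100,4,'c1')
crop('top0',380,205,135,110,5,'c2')
crop('side0',225,175,145,105,5,'c3')
crop('side0',300,260,165,150,4,'c4')
"
```

```text
(no output)
```

View pics/c1.png

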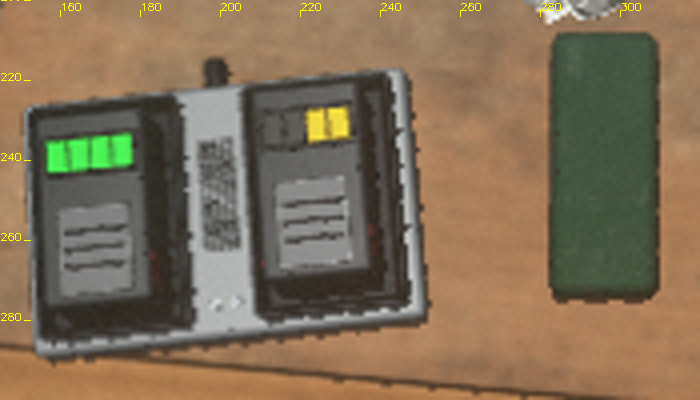

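View pics/c2.png

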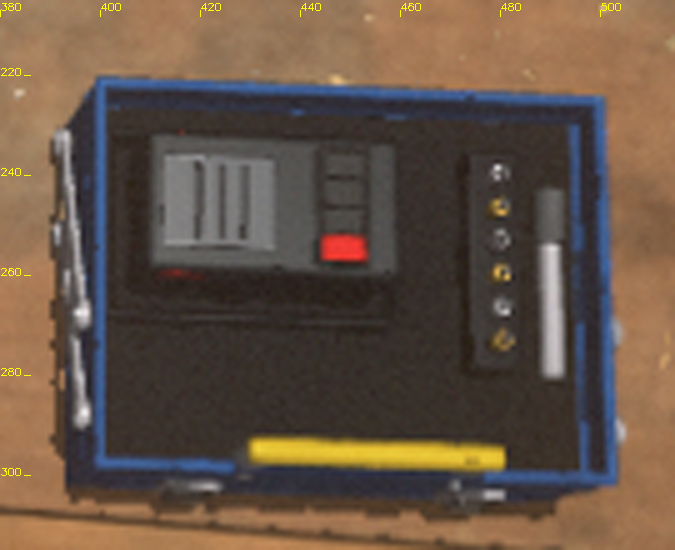

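View pics/c3.png

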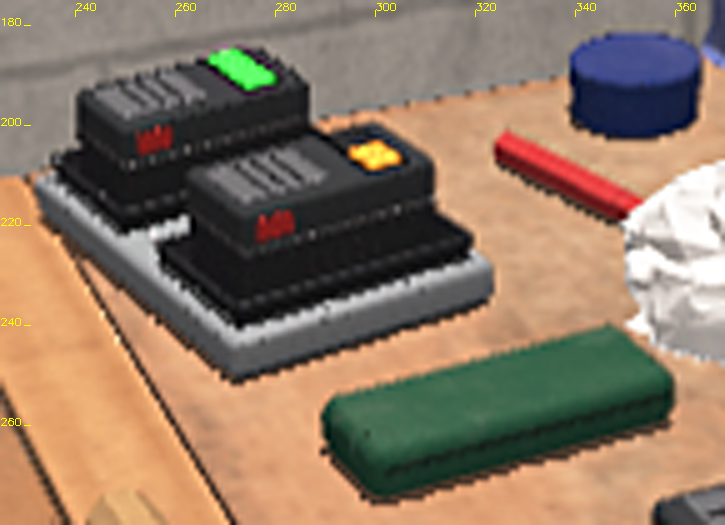

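View pics/c4.png

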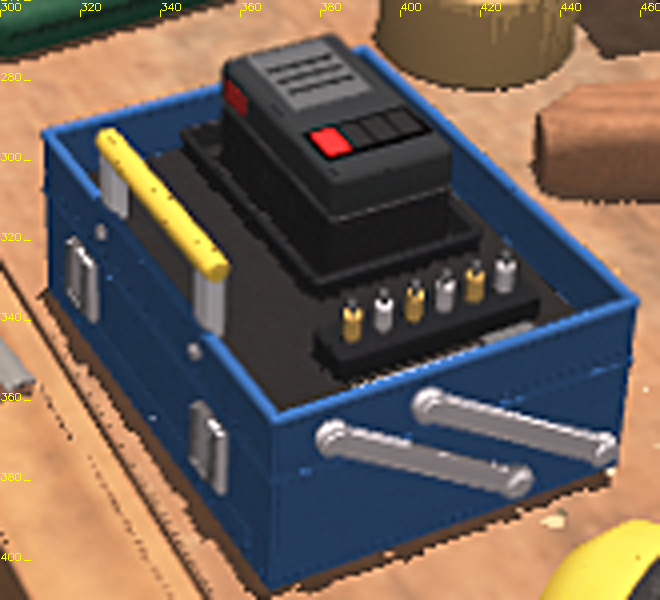

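```bash
cat > fit.py <<'E'
from h import *
from scipy.optimize import least_squares
T,S=load('top0'),load('side0')
def fit(name,obs,p0):
    def f(p):
        Rz=R.from_euler('z',p[3]); e=[]
        for c,X,uv in obs: e.append(proj(c,Rz.apply(X)+p[:3])[0]-uv)
        return np.ravel(e)
    s=least_squares(f,p0,loss='soft_l1'); e=f(s.x).reshape(-1,2)
    print(name,s.x[:3].round(4),'yaw',s.x[3].round(4),'rms px',np.sqrt((e**2).sum(1).mean()).round(2),np.abs(e).max(1).round(1)); return s.x
def box(c,hx,hy,z,pts,signs): return [(c,(sx*hx,sy*hy,z),uv) for (sx,sy),uv in zip(signs,pts)]
TL,TR,BR,BL=(1,1),(1,-1),(-1,-1),(-1,1)
o4=[TL,TR,BR,BL]
# packs in charger frame: length along x; z origin = underside, top at 48
fit('full',box(T,.049,.027,.048,[(154.3,228),(181.3,225),(183.8,273.8),(156.8,275.8)],o4)+box(S,.049,.027,.048,[(241,194),(271,184),(286.6,192.6),(251,200)],[BL,TL,TR,BR]),[.5,.35,0.02,0])
fit('half',box(T,.049,.027,.048,[(207,221.3),(235,218),(237.5,267.5),(211.3,270)],o4)+box(S,.049,.027,.048,[(263,209),(295,200),(311.6,207),(273,217)],[BL,TL,TR,BR]),[.5,.25,0.02,0])
fit('case',box(T,.07,.028,.026,[(283,208.3),(309.5,208.3),(309.5,275),(282.5,274.5)],o4)+box(S,.07,.028,.024,[(290,256),(347,240),(359.4,250.6),(302,268)],[BL,TL,TR,BR]),[.5,.1,0,0])
fit('flat',box(T,.027,.049,.048,[(410.4,232),(459.4,234),(459,259.6),(410.4,258)],o4)+box(S,.027,.049,.048,[(355.5,276.3),(382.5,269.3),(412.5,297.5),(382.5,308.7)],[BL,TL,TR,BR]),[.5,-.2,0.06,0])
fit('box',box(T,.078,.103,.082,[(399.4,220.6),(500.8,224.4),(503,302),(399.6,298.6)],o4)+box(S,.078,.103,.082,[(311.3,293),(459,335),(368.8,364.5)],[BL,TR,BR])
 +[(S,(-.078,-.103,0),(367.5,408)),(T,(-.073,.048,.113),(430,295)),(T,(-.073,-.048,.113),(481,296.4)),(S,(-.073,.048,.111),(326.3,293.8)),(S,(-.073,-.048,.111),(355,327.5))],[.5,-.2,0,0])
for a,b in [((430,295),(326.3,293.8)),((481,296.4),(355,327.5))]: print('handle end',tri([(T,a),(S,b)]))
E
python3 fit.py
```

```text
full [0.4584 0.2222 0.0187] yaw 0.195 rms px 2.22 [0.5 0.7 0.6 0.2 0.5 5.7 1.2 1.4]
half [0.4802 0.1155 0.0204] yaw 0.1897 rms px 2.05 [1.  1.6 0.4 0.5 1.1 4.9 0.6 0.9]
case [ 0.5102 -0.0296 -0.0029] yaw 0.0969 rms px 1.46 [0.2 0.3 1.5 0.7 2.3 0.  0.8 2.8]
flat [ 0.506  -0.3032  0.0545] yaw 0.0376 rms px 1.08 [0.5 0.1 1.4 0.8 0.7 0.6 0.8 1.9]
box [ 4.845e-01 -3.413e-01 -2.000e-04] yaw 0.0515 rms px 0.79 [0.2 0.3 0.7 0.5 1.3 0.9 1.2 0.4 0.8 0.2 0.2 0.9]
handle end (array([ 0.40916118, -0.29626319,  0.11057685]), [np.float64(0.00037697536510466757), np.float64(0.0003769753651047248)])
handle end (array([ 0.41454937, -0.39426825,  0.1105986 ]), [np.float64(0.00038376373469995714), np.float64(0.00038376373469986455)])
```

Fits agree with the stated sizes: rms is 1–2 px, the bar sits at z = 0.11, and the well lands within 2 mm of the box model. I'm moving towards the handle by way of the middle of the bench.

```bash
python3 -c "
from h import *
delta([.45,.30,.26],np.radians(30)); delta([.45,.10,.26],.0515)"
```

```text
shift [-0.911 -0.527 -0.08 ] turn [-0.     0.     0.284]
shift [-1.203 -1.127 -0.079] turn [-0.     0.     0.509]
```

```bash
python3 -m pendant '[[-1,-0.15,-0.09,-0.02,0,0,0.05],[-1,-0.3,-0.18,-0.04,0,0,0.1],[-1,-0.45,-0.27,-0.06,0,0,0.15],[-1,-0.6,-0.36,-0.08,0,0,0.2],[-1,-0.75,-0.45,-0.08,0,0,0.25],[-1,-0.911,-0.527,-0.08,0,0,0.284],[-1,-0.911,-0.527,-0.08,0,0,0.284]]'; python3 -c "
from h import *
st();delta([.46,.10,.26],.0515);delta([.45,-.1,.24],.0515);"
```

```text
time: 1.02
ee_pos: [0.4528, 0.296, 0.2606]
eef_rot: [0.504, 0.864, -0.0, 0.001]
ft_force: [-0.0, 0.3, 0.4]
width: 0.0868
grip_force: 0.0
{'time': 1.025, 'ee_pos': [0.453, 0.296, 0.261], 'eef_rot': [0.504, 0.864, -0.0, 0.001], 'joint_positions': [-0.832, 0.13, 0.185, 1.66, -0.023, 1.355, -0.129], 'ft_force': [-0.002, 0.257, 0.45], 'width': 0.087, 'grip_force': 0.0}
shift [-0.58  -0.301  0.003] turn [0.    0.001 0.221]
shift [-1.144 -0.658  0.07 ] turn [0.    0.001 0.221]
```

```bash
python3 -m pendant '[[-1,-0.17,-0.1,0,0,0,0.07],[-1,-0.34,-0.2,0.01,0,0,0.14],[-1,-0.51,-0.3,0.02,0,0,0.221],[-1,-0.68,-0.39,0.03,0,0,0.221],[-1,-0.84,-0.48,0.05,0,0,0.221],[-1,-1,-0.575,0.06,0,0,0.221],[-1,-1,-0.575,0.06,0,0,0.221]]'; python3 -c "
from h import *
st();delta([.4117,-.345,.16],.053);delta([.4117,-.345,.104],.053)"
```

```text
time: 1.9
ee_pos: [0.45, -0.049, 0.2425]
eef_rot: [0.687, 0.726, 0.0, 0.0]
ft_force: [0.2, 0.3, -0.0]
width: 0.087
grip_force: 0.0
{'time': 1.9, 'ee_pos': [0.45, -0.049, 0.243], 'eef_rot': [0.687, 0.726, 0.0, 0.0], 'joint_positions': [-0.527, -0.091, 0.511, 1.906, 0.046, 1.316, 0.025], 'ft_force': [0.213, 0.334, -0.015], 'width': 0.087, 'grip_force': 0.0}
shift [-0.978 -0.182  0.275] turn [ 0.    -0.     0.001]
shift [-0.978 -0.182  0.462] turn [ 0.    -0.     0.001]
```

```bash
python3 -m pendant '[[-0.1,-0.2,-0.03,0.03,0,0,0],[-0.1,-0.4,-0.07,0.06,0,0,0],[-0.1,-0.6,-0.11,0.1,0,0,0],[-0.1,-0.8,-0.15,0.15,0,0,0],[-0.1,-0.978,-0.182,0.2,0,0,0],[-0.1,-0.978,-0.182,0.22,0,0,0],[-0.1,-0.978,-0.182,0.22,0,0,0]]'; python3 -c "
from h import *
st();c=snap('wrist','w1');print(proj(c,[[.4092,-.2963,.114],[.4146,-.3943,.114],[.4118,-.345,.114]]).round(0));delta([.4117,-.345,.104],.053)"
```

```text
time: 2.78
ee_pos: [0.4143, -0.3402, 0.1757]
eef_rot: [0.685, 0.729, -0.0, -0.001]
ft_force: [-0.2, -0.0, 0.5]
width: 0.0482
grip_force: 0.0
{'time': 2.775, 'ee_pos': [0.414, -0.34, 0.176], 'eef_rot': [0.685, 0.729, -0.0, -0.001], 'joint_positions': [-0.156, 0.233, 0.871, 1.813, -0.192, 1.185, 0.836], 'ft_force': [-0.156, -0.046, 0.544], 'width': 0.048, 'grip_force': 0.0}
[[311. 181.]
 [311. 351.]
 [311. 271.]]
shift [-0.016 -0.011  0.241] turn [-0.    -0.001  0.005]
```

View pics/w1.png

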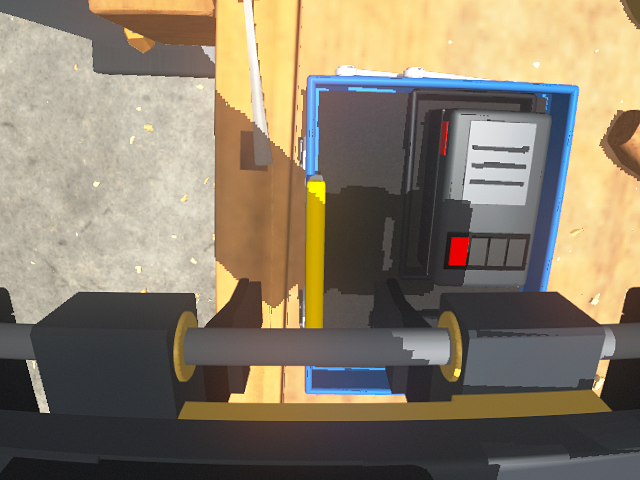

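The wrist view shows the yellow bar at column 316, between the fingers (262–385), with its far end at (316,181) where predicted to about 2 mm. I'm descending and pinching it.

```bash
python3 -m pendant '[[-0.1,0,0.003,0.12,0,0,0],[-0.1,0,0.003,0.2,0,0,0],[-0.1,0,0.003,0.243,0,0,0],[-0.1,0,0.003,0.243,0,0,0],[1,0,0.003,0.243,0,0,0],[1,0,0.003,0.243,0,0,0],[1,0,0.003,0.243,0,0,0],[1,0,0.003,0.243,0,0,0]]' 40; python3 -c "
from h import *
s=st()
import math
q=R.from_quat(r.read_state()['eef_rot']).inv();B=R.from_euler('z',.053)
for a in np.linspace(0,1.99,15)[1:]:
    d=B.apply([.098*(math.sin(.995)-math.sin(.995-a)),0,.098*(math.cos(.995-a)-math.cos(.995))]);print(a.round(2),(q.apply(d)/.3).round(3))"
```

```text
time: 3.82
ee_pos: [0.4146, -0.3419, 0.1038]
eef_rot: [0.685, 0.728, 0.0, 0.0]
ft_force: [0.5, -0.2, -0.1]
width: 0.0157
grip_force: 0.0
{'time': 3.825, 'ee_pos': [0.415, -0.342, 0.104], 'eef_rot': [0.685, 0.728, 0.0, 0.0], 'joint_positions': [-0.104, 0.335, 0.834, 1.884, -0.286, 1.045, 0.908], 'ft_force': [0.545, -0.206, -0.067], 'width': 0.016, 'grip_force': 0.0}
0.14 [-0.     0.028 -0.037]
0.28 [-0.     0.061 -0.07 ]
0.43 [-0.001  0.098 -0.097]
0.57 [-0.001  0.139 -0.12 ]
0.71 [-0.001  0.182 -0.136]
0.85 [-0.002  0.228 -0.145]
1.0 [-0.002  0.274 -0.149]
1.14 [-0.002  0.32  -0.145]
1.28 [-0.003  0.366 -0.136]
1.42 [-0.003  0.409 -0.119]
1.56 [-0.003  0.45  -0.097]
1.71 [-0.004  0.487 -0.07 ]
1.85 [-0.004  0.52  -0.037]
1.99 [-0.004  0.548  0.   ]
```

```bash
python3 -m pendant '[[1,0,0,0,0,0,0],[1,0,0,0,0,0,0],[1,0,0,0,0,0,0],[1,0,0,0,0,0,0]]' 40
```

```text
time: 4.32
ee_pos: [0.413, -0.3421, 0.1036]
eef_rot: [0.686, 0.728, -0.0, -0.001]
ft_force: [-6.9, 1.3, 6.8]
width: 0.009
grip_force: 40.0
```

```bash
python3 -m pendant '[[1,0,0.013,-0.019,0,0,0],[1,0,0.028,-0.037,0,0,0],[1,0,0.061,-0.07,0,0,0],[1,-0.001,0.098,-0.097,0,0,0],[1,-0.001,0.139,-0.12,0,0,0],[1,-0.001,0.182,-0.136,0,0,0],[1,-0.002,0.228,-0.145,0,0,0],[1,-0.002,0.274,-0.149,0,0,0]]'
python3 -m pendant '[[1,0,0.046,0.004,0,0,0],[1,-0.001,0.092,0.013,0,0,0],[1,-0.001,0.135,0.03,0,0,0],[1,-0.001,0.176,0.052,0,0,0],[1,-0.002,0.213,0.079,0,0,0],[1,-0.002,0.246,0.112,0,0,0],[1,-0.002,0.274,0.149,0,0,0],[1,-0.002,0.274,0.149,0,0,0]]'
```

```text
time: 5.32
ee_pos: [0.4957, -0.338, 0.1484]
eef_rot: [0.686, 0.728, -0.001, -0.001]
ft_force: [-3.5, -2.4, -1.9]
width: 0.0094
grip_force: 40.0
time: 6.32
ee_pos: [0.5773, -0.3343, 0.1029]
eef_rot: [0.686, 0.728, -0.001, -0.001]
ft_force: [-10.0, -2.5, 4.0]
width: 0.0092
grip_force: 39.9
```

```bash
python3 -m pendant '[[0,0,0,0,0,0,0],[0,0,0,0,0,0,0],[0,0,0,0,0,0,0],[0,0,0,-0.1,0,0,0],[0,0,0,-0.2,0,0,0],[0,0,0,-0.35,0,0,0],[0,0,0,-0.4,0,0,0],[0,0,0,-0.4,0,0,0]]' ; python3 -c "
from h import *
st();delta([.50,-.04,.22],np.pi/2+.097)"
```

```text
time: 7.32
ee_pos: [0.5793, -0.3331, 0.2242]
eef_rot: [0.685, 0.728, 0.001, 0.001]
ft_force: [-0.0, -0.2, -0.6]
width: 0.0432
grip_force: 0.0
{'time': 7.325, 'ee_pos': [0.579, -0.333, 0.224], 'eef_rot': [0.685, 0.728, 0.001, 0.001], 'joint_positions': [-0.083, 0.524, 0.786, 1.387, -0.37, 1.379, 0.766], 'ft_force': [-0.009, -0.217, -0.578], 'width': 0.043, 'grip_force': 0.0}
shift [ 0.991 -0.205  0.013] turn [ 0.001 -0.001  0.733]
```

```bash
python3 -m pendant '[[-1,0.1,-0.02,0,0,0,-0.08],[-1,0.25,-0.05,0,0,0,-0.16],[-1,0.4,-0.08,0,0,0,-0.25],[-1,0.55,-0.11,0,0,0,-0.33],[-1,0.7,-0.14,0,0,0,-0.42],[-1,0.85,-0.17,0,0,0,-0.5],[-1,0.99,-0.205,0,0,0,-0.58],[-1,0.99,-0.205,0,0,0,-0.67]]'; python3 -m pendant '[[-1,0,0,0,0,0,-0.08],[-1,0,0,0,0,0,-0.097],[-1,0,0,0,0,0,-0.097]]' ; python3 -c "
from h import *
st();snap('wrist','w2');snap('top','t2')"
```

```text
time: 8.32
ee_pos: [0.4981, -0.0362, 0.222]
eef_rot: [0.048, 0.999, 0.001, -0.001]
ft_force: [0.9, -0.0, -0.1]
width: 0.0868
grip_force: 0.0
time: 8.7
ee_pos: [0.4991, -0.0403, 0.2228]
eef_rot: [-0.046, 0.999, -0.0, -0.001]
ft_force: [0.1, -0.4, -0.4]
width: 0.0867
grip_force: 0.0
{'time': 8.7, 'ee_pos': [0.499, -0.04, 0.223], 'eef_rot': [-0.046, 0.999, -0.0, -0.001], 'joint_positions': [-0.497, 0.055, 0.509, 1.825, -0.028, 1.269, 1.682], 'ft_force': [0.096, -0.417, -0.359], 'width': 0.087, 'grip_force': 0.0}
```

View pics/w2.png

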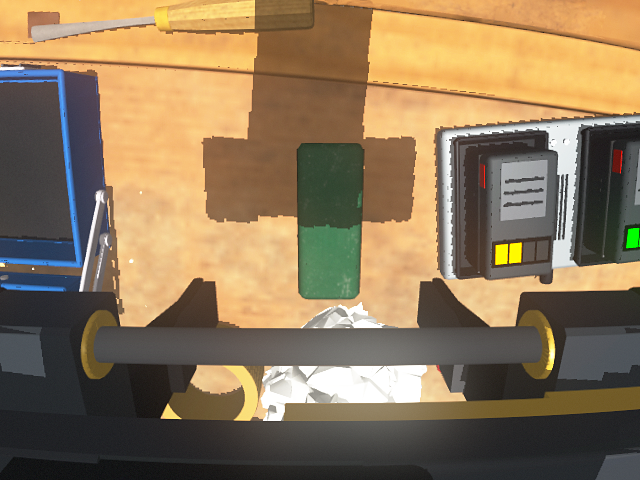

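View pics/t2.png

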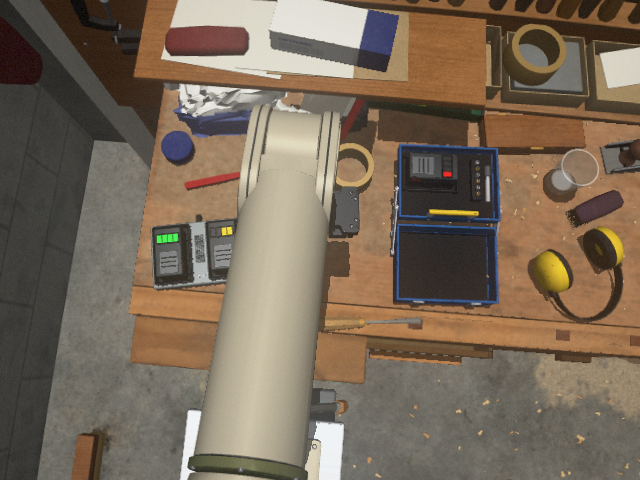

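The tray stays open at the back. In the wrist view the case has corners (299,143), (364,144), (360,299) and (299,298), almost square to the gripper.

```bash
python3 -c "
from h import *
c=load('w2');T=load('top0')
W=[(298,143),(364,143),(360,299),(299,299)]; Tp=[(309.5,275),(282.5,274.5),(283,208.3),(309.5,208.3)]
P=[]
for a,b in zip(W,Tp):
    x,e=tri([(c,a),(T,b)]);w=atz(c,a,.026);P.append(w);print(x.round(4),np.round(e,4),w.round(4))
P=np.array(P);print('centre',P.mean(0),'yaw',np.arctan2(*((P[2]+P[3]-P[0]-P[1])[[1,0]])),'len',np.linalg.norm(P[3]-P[0]),np.linalg.norm(P[1]-P[0]))
m=P.mean(0);delta([m[0],m[1],.018],np.pi/2+.08)
"
```

```text
[ 0.4494 -0.0637 -0.0371] [0.0009 0.0009] [ 0.4458 -0.0619  0.026 ]
[ 0.4422 -0.0046 -0.0141] [0.0011 0.0011] [ 0.4408 -0.0082  0.026 ]
[0.5741 0.0037 0.0364] [0.0001 0.0001] [0.5789 0.0052 0.026 ]
[ 0.5791 -0.0508  0.0362] [0.0008 0.0008] [ 0.584 -0.05   0.026]
centre [ 0.51238689 -0.02875176  0.026     ] yaw 0.09138264609799035 len 0.13866807507205609 0.053933247475324006
shift [-0.048  0.035  0.684] turn [ 0.    -0.     0.006]
```

```bash
python3 -m pendant '[[-1,-0.045,0.035,0.15,0,0,0],[-1,-0.045,0.035,0.3,0,0,0],[-1,-0.045,0.035,0.45,0,0,0],[-1,-0.045,0.035,0.58,0,0,0],[-1,-0.045,0.035,0.65,0,0,0],[-1,-0.045,0.035,0.682,0,0,0],[-1,-0.045,0.035,0.682,0,0,0],[0.6,-0.045,0.035,0.682,0,0,0]]' 25;  python3 -m pendant '[[1,0,0,0,0,0,0],[1,0,0,0,0,0,0],[1,0,0,0,0,0,0],[1,0,0,0,0,0,0],[1,0,0,0,0,0,0],[1,0,0,0,0,0,0]]' 25
```

```text
time: 9.8
ee_pos: [0.5126, -0.0286, 0.02]
eef_rot: [-0.047, 0.999, 0.0, 0.001]
ft_force: [0.5, -0.0, -0.5]
width: 0.0827
grip_force: 0.0
time: 10.55
ee_pos: [0.512, -0.0286, 0.0193]
eef_rot: [-0.047, 0.999, 0.0, 0.0]
ft_force: [-1.9, 0.7, 4.8]
width: 0.0558
grip_force: 25.0
```

```bash
python3 -m pendant '[[1,0,0,-0.1,0,0,0],[1,0,0,-0.25,0,0,0],[1,0,0,-0.4,0,0,0],[1,0,0,-0.55,0,0,0],[1,0,0,-0.6,0,0,0],[1,0,0,-0.6,0,0,0]]'; python3 -c "
from h import *
st();delta([.4655,-.3423,.20],.0515)"
```

```text
time: 11.3
ee_pos: [0.512, -0.0285, 0.1989]
eef_rot: [-0.048, 0.999, 0.0, 0.0]
ft_force: [0.3, -0.4, -2.1]
width: 0.0559
grip_force: 25.0
{'time': 11.3, 'ee_pos': [0.512, -0.029, 0.199], 'eef_rot': [-0.048, 0.999, 0.0, 0.0], 'joint_positions': [-0.516, 0.106, 0.519, 1.831, -0.056, 1.219, 1.686], 'ft_force': [0.293, -0.443, -2.145], 'width': 0.056, 'grip_force': 24.991}
shift [ 0.254 -1.026 -0.004] turn [-0.     0.    -0.729]
```

```bash
python3 -m pendant '[[1,0.03,-0.12,0,0,0,0.08],[1,0.06,-0.25,0,0,0,0.16],[1,0.09,-0.38,0,0,0,0.25],[1,0.13,-0.5,0,0,0,0.33],[1,0.16,-0.64,0,0,0,0.42],[1,0.19,-0.77,0,0,0,0.5],[1,0.22,-0.9,0,0,0,0.58],[1,0.254,-1,0,0,0,0.66]]';python3 -m pendant '[[1,0,0,0,0,0,0.08],[1,0,0,0,0,0,0.111],[1,0,0,0,0,0,0.111]]'; python3 -c "
from h import *
st();delta([.4655,-.3423,.10],.0515);delta([.4655,-.3423,.0225],.0515);c=snap('wrist','w3')
B=R.from_euler('z',.0515)
print(proj(c,[B.apply(p)+[.4845,-.3413,0] for p in [(-.075,-.1,.055),(-.075,.1,.055),(.075,.1,.055),(.075,-.1,.055)]]).round())"
```

```text
time: 12.3
ee_pos: [0.4631, -0.3357, 0.1967]
eef_rot: [0.603, 0.798, -0.001, -0.001]
ft_force: [1.5, 0.8, -1.5]
width: 0.0557
grip_force: 25.0
time: 12.68
ee_pos: [0.4637, -0.3342, 0.197]
eef_rot: [0.689, 0.725, -0.001, -0.001]
ft_force: [0.4, 0.8, -1.7]
width: 0.0557
grip_force: 25.0
{'time': 12.675, 'ee_pos': [0.464, -0.334, 0.197], 'eef_rot': [0.689, 0.725, -0.001, -0.001], 'joint_positions': [-0.199, 0.326, 0.907, 1.697, -0.267, 1.253, 0.82], 'ft_force': [0.36, 0.798, -1.736], 'width': 0.056, 'grip_force': 24.991}
shift [-0.028  0.005  0.323] turn [-0.001 -0.    -0.   ]
shift [-0.028  0.006  0.582] turn [-0.001 -0.    -0.   ]
[[249. 355.]
 [235.  93.]
 [458.  94.]
 [435. 355.]]
```

View pics/w3.png

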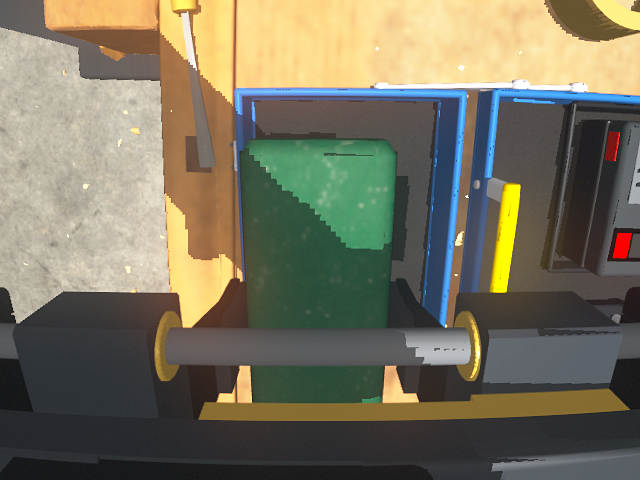

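The wrist view shows the case over the open compartment. The compartment's inner walls are at columns 240 and 452, the case spans 245–395 at a greater height, and the box matches its projection. I'm lowering.

```bash
python3 -m pendant '[[1,-0.025,0.006,0.1,0,0,0],[1,-0.025,0.006,0.2,0,0,0],[1,-0.025,0.006,0.3,0,0,0],[1,-0.025,0.006,0.4,0,0,0],[1,-0.025,0.006,0.48,0,0,0],[1,-0.025,0.006,0.54,0,0,0],[1,-0.025,0.006,0.575,0,0,0],[1,-0.025,0.006,0.575,0,0,0]]'
```

```text
time: 13.72
ee_pos: [0.4664, -0.3418, 0.0261]
eef_rot: [0.689, 0.725, -0.0, -0.0]
ft_force: [0.3, -0.5, -0.7]
width: 0.0556
grip_force: 25.0
```

```bash
python3 -m pendant '[[1,0,0,0.01,0,0,0],[1,0,0,0.01,0,0,0],[-0.48,0,0,0.01,0,0,0],[-0.48,0,0,0.01,0,0,0],[-0.48,0,0,0.01,0,0,0]]'; python3 -m pendant '[[-0.48,0,0,-0.1,0,0,0],[-0.48,0,0,-0.25,0,0,0],[-0.48,0,0,-0.4,0,0,0],[-0.48,0,0,-0.5,0,0,0],[-0.48,0,0,-0.5,0,0,0]]'; python3 -c "
from h import *
st();snap('wrist','w4');delta([.577,-.334,.18],.053)"
```

```text
time: 14.35
ee_pos: [0.4668, -0.342, 0.0237]
eef_rot: [0.689, 0.725, 0.0, 0.0]
ft_force: [-0.7, -0.1, 0.4]
width: 0.0639
grip_force: 0.0
time: 14.98
ee_pos: [0.4676, -0.3427, 0.1758]
eef_rot: [0.689, 0.725, 0.001, 0.002]
ft_force: [-0.3, -0.4, -0.4]
width: 0.0641
grip_force: 0.0
{'time': 14.975, 'ee_pos': [0.468, -0.343, 0.176], 'eef_rot': [0.689, 0.725, 0.001, 0.002], 'joint_positions': [-0.171, 0.365, 0.899, 1.707, -0.305, 1.213, 0.854], 'ft_force': [-0.325, -0.369, -0.351], 'width': 0.064, 'grip_force': 0.0}
shift [ 0.008  0.367 -0.019] turn [ 0.001  0.    -0.001]
```

View pics/w4.png

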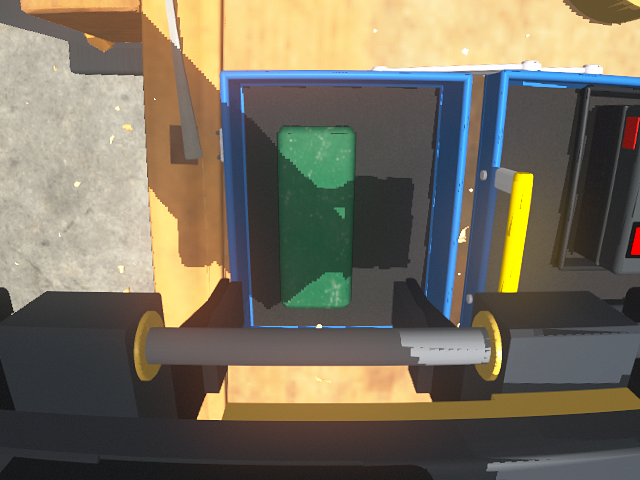

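The case lies flat inside the compartment, at (279–355, 126–307), clear of all walls. Now I'm going back to the bar to lower the tray.

```bash
python3 -m pendant '[[-0.1,0.002,0.1,-0.02,0,0,0],[-0.1,0.004,0.22,-0.02,0,0,0],[-0.1,0.006,0.34,-0.02,0,0,0],[-0.1,0.008,0.367,-0.02,0,0,0],[-0.1,0.008,0.367,0.05,0,0,0],[-0.1,0.008,0.367,0.15,0,0,0],[-0.1,0.008,0.367,0.22,0,0,0],[-0.1,0.008,0.367,0.24,0,0,0]]'; python3 -m pendant '[[1,0,0,0,0,0,0],[1,0,0,0,0,0,0],[1,0,0,0,0,0,0],[1,0,0,0,0,0,0],[1,0,0,0,0,0,0],[1,0,0,0,0,0,0],[1,0,0,0,0,0,0]]' 40; python3 -c "
from h import *
st()"
```

```text
time: 16.02
ee_pos: [0.575, -0.3336, 0.0995]
eef_rot: [0.689, 0.725, -0.0, -0.001]
ft_force: [0.3, 0.4, 0.2]
width: 0.0478
grip_force: 0.0
time: 16.9
ee_pos: [0.5771, -0.3339, 0.1018]
eef_rot: [0.689, 0.725, 0.0, 0.001]
ft_force: [3.7, 0.3, 1.2]
width: 0.0093
grip_force: 40.0
{'time': 16.9, 'ee_pos': [0.577, -0.334, 0.102], 'eef_rot': [0.689, 0.725, 0.0, 0.001], 'joint_positions': [-0.09, 0.636, 0.784, 1.528, -0.473, 1.173, 0.832], 'ft_force': [3.747, 0.304, 1.194], 'width': 0.009, 'grip_force': 40.0}
```

Now the reverse arc.

```bash
python3 -m pendant '[[1,0,-0.013,-0.019,0,0,0],[1,0,-0.028,-0.037,0,0,0],[1,0,-0.061,-0.07,0,0,0],[1,0.001,-0.098,-0.097,0,0,0],[1,0.001,-0.139,-0.12,0,0,0],[1,0.001,-0.182,-0.136,0,0,0],[1,0.002,-0.228,-0.145,0,0,0],[1,0.002,-0.274,-0.149,0,0,0]]'
python3 -m pendant '[[1,0,-0.046,0.004,0,0,0],[1,0.001,-0.092,0.013,0,0,0],[1,0.001,-0.135,0.03,0,0,0],[1,0.001,-0.176,0.052,0,0,0],[1,0.002,-0.213,0.079,0,0,0],[1,0.002,-0.246,0.112,0,0,0],[1,0.002,-0.274,0.149,0,0,0],[1,0.002,-0.274,0.152,0,0,0]]'
```

```text
time: 17.9
ee_pos: [0.4947, -0.3377, 0.1465]
eef_rot: [0.689, 0.725, 0.0, 0.001]
ft_force: [5.4, -3.1, -6.5]
width: 0.0096
grip_force: 40.0
time: 18.9
ee_pos: [0.4128, -0.3417, 0.1014]
eef_rot: [0.689, 0.725, 0.001, 0.001]
ft_force: [1.5, -1.1, 13.1]
width: 0.0092
grip_force: 40.0
```

```bash
python3 -m pendant '[[0,0,0,0,0,0,0],[0,0,0,0,0,0,0],[0,0,0,0,0,0,0],[0,0,0,-0.1,0,0,0],[0,0,0,-0.25,0,0,0],[-1,0,0,-0.38,0,0,0],[-1,0,0,-0.38,0,0,0],[-1,0,0,-0.38,0,0,0]]'; python3 -c "
from h import *
st();c=snap('wrist','w5');delta([.4955,-.303,.215],.05)"
```

```text
time: 19.9
ee_pos: [0.412, -0.3406, 0.2138]
eef_rot: [0.689, 0.725, 0.0, -0.001]
ft_force: [1.0, -0.9, -1.0]
width: 0.0656
grip_force: 0.0
{'time': 19.9, 'ee_pos': [0.412, -0.341, 0.214], 'eef_rot': [0.689, 0.725, 0.0, -0.001], 'joint_positions': [-0.251, 0.201, 0.975, 1.772, -0.175, 1.261, 0.82], 'ft_force': [0.952, -0.877, -0.966], 'width': 0.066, 'grip_force': 0.0}
shift [ 0.111  0.285 -0.005] turn [-0.001 -0.     0.001]
```

View pics/w5.png

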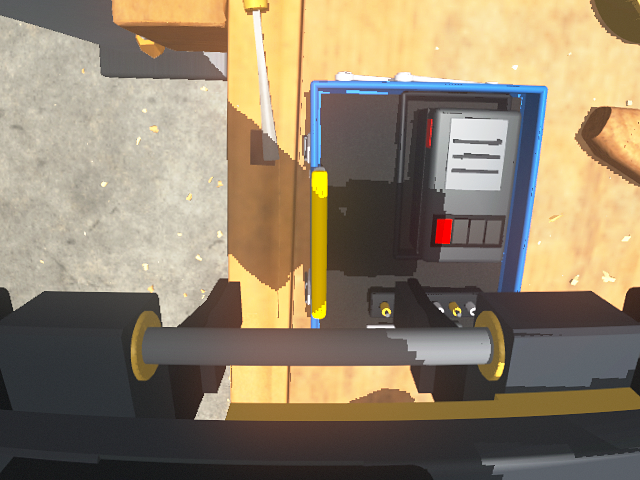

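The tray is lowered. The flat pack's top face spans about (436,110), (520,110), (505,261), (434,261).

```bash
python3 -c "
from h import *
c=load('w5');T=load('top0')
P=np.array([atz(c,p,.105) for p in [(436,110),(520,110),(505,261),(434,261)]]);print(P.round(4),P.mean(0))
print('red bar',tri([(c,(444,232)),(T,(448.8,254.8))]))
print('handle pred',proj(c,[[.4092,-.2963,.114],[.4118,-.345,.114]]))
m=[.505,-.303]
for z in (.18,.091): delta([*m,z],.05)
"
```

```text
[[ 0.4798 -0.2567  0.105 ]
 [ 0.532  -0.2528  0.105 ]
 [ 0.539  -0.35    0.105 ]
 [ 0.4906 -0.3523  0.105 ]] [ 0.51034116 -0.30296463  0.105     ]
red bar (array([ 0.48469968, -0.32396446,  0.13445764]), [np.float64(0.00042722974058447856), np.float64(0.0004272297405845588)])
handle pred [[315.19442736 171.11937345]
 [315.47113967 248.98812536]]
shift [0.109 0.317 0.111] turn [-0.001 -0.     0.001]
shift [0.109 0.317 0.408] turn [-0.001 -0.     0.001]
```

```bash
python3 -m pendant '[[-1,0.03,0.1,0,0,0,0],[-1,0.07,0.2,0,0,0,0],[-1,0.109,0.327,0.02,0,0,0],[-1,0.109,0.327,0.1,0,0,0],[-1,0.109,0.327,0.2,0,0,0],[-1,0.109,0.327,0.3,0,0,0],[-1,0.109,0.327,0.38,0,0,0],[-1,0.109,0.327,0.408,0,0,0]]' 30;  python3 -m pendant '[[-1,0,0,0,0,0,0],[1,0,0,0,0,0,0],[1,0,0,0,0,0,0],[1,0,0,0,0,0,0],[1,0,0,0,0,0,0],[1,0,0,0,0,0,0],[1,0,0,0,0,0,0]]' 30
```

```text
time: 20.95
ee_pos: [0.5069, -0.3029, 0.0897]
eef_rot: [0.689, 0.725, -0.001, -0.002]
ft_force: [-5.1, 1.7, 4.0]
width: 0.0874
grip_force: 3.1
time: 21.82
ee_pos: [0.5088, -0.3035, 0.0926]
eef_rot: [0.689, 0.725, 0.0, 0.0]
ft_force: [-1.2, 0.6, 4.8]
width: 0.0558
grip_force: 30.0
```

```bash
python3 -m pendant '[[1,0,0,-0.06,0,0,0],[1,0,0,-0.15,0,0,0],[1,0,0,-0.28,0,0,0],[1,0,0,-0.3,0,0,0],[1,0.15,0,-0.3,0,0,0],[1,0.3,0,-0.3,0,0,0],[1,0.5,0,-0.3,0,0,0],[1,0.667,0,-0.3,0,0,0]]';  python3 -m pendant '[[1,0,0,0.1,0,0,0],[1,0,0,0.2,0,0,0],[1,0,0,0.32,0,0,0],[1,0,0,0.4,0,0,0],[1,0,0,0.46,0,0,0],[1,0,0,0.475,0,0,0],[1,0,0,0.475,0,0,0]]';python3 -c "
from h import *
st();delta([.50,-.10,.0355],.05)"
```

```text
time: 22.82
ee_pos: [0.4975, -0.1011, 0.1813]
eef_rot: [0.688, 0.725, -0.0, -0.001]
ft_force: [1.5, 0.3, -4.0]
width: 0.0561
grip_force: 30.0
time: 23.7
ee_pos: [0.4985, -0.1037, 0.04]
eef_rot: [0.689, 0.725, 0.0, 0.0]
ft_force: [0.4, -0.8, -3.2]
width: 0.056
grip_force: 30.0
{'time': 23.7, 'ee_pos': [0.499, -0.104, 0.04], 'eef_rot': [0.689, 0.725, 0.0, 0.0], 'joint_positions': [-0.574, 0.375, 0.8, 2.001, -0.342, 0.902, 0.458], 'ft_force': [0.361, -0.847, -3.247], 'width': 0.056, 'grip_force': 29.955}
shift [0.012 0.005 0.015] turn [0. 0. 0.]
```

```bash
python3 -m pendant '[[1,0,0,0.008,0,0,0],[1,0,0,0.013,0,0,0],[1,0,0,0.015,0,0,0],[1,0,0,0.017,0,0,0]]';  python3 -m pendant '[[-1,0,0,0,0,0,0],[-1,0,0,0,0,0,0],[-1,0,0,0,0,0,0],[-1,0,0,-0.08,0,0,0],[-1,0,0,-0.2,0,0,0],[-1,0,0,-0.35,0,0,0],[-1,0,0,-0.5,0,0,0],[-1,0,0,-0.6,0,0,0]]';python3 -c "
from h import *
st();delta([.45,.16,.22],.19+np.pi/2)"
```

```text
time: 24.2
ee_pos: [0.4984, -0.1036, 0.0347]
eef_rot: [0.689, 0.725, 0.0, 0.0]
ft_force: [-1.4, -0.1, 3.1]
width: 0.0557
grip_force: 30.0
time: 25.2
ee_pos: [0.4988, -0.1038, 0.2167]
eef_rot: [0.689, 0.725, 0.001, 0.001]
ft_force: [0.0, 0.6, -0.6]
width: 0.0872
grip_force: 0.0
{'time': 25.2, 'ee_pos': [0.499, -0.104, 0.217], 'eef_rot': [0.689, 0.725, 0.001, 0.001], 'joint_positions': [-0.737, 0.094, 0.915, 1.83, -0.079, 1.254, 0.251], 'ft_force': [0.038, 0.561, -0.606], 'width': 0.087, 'grip_force': 0.0}
shift [ 0.887 -0.118 -0.011] turn [ 0.001 -0.001  0.683]
```

```bash
python3 -m pendant '[[-1,0.08,-0.01,0,0,0,0.08],[-1,0.2,-0.03,0,0,0,0.16],[-1,0.34,-0.05,0,0,0,0.25],[-1,0.48,-0.07,0,0,0,0.33],[-1,0.62,-0.09,0,0,0,0.42],[-1,0.76,-0.11,0,0,0,0.5],[-1,0.887,-0.118,0,0,0,0.58],[-1,0.887,-0.118,0,0,0,0.66]]';  python3 -m pendant '[[-1,0,0,0,0,0,0.023],[-1,0,0,0,0,0,0.023],[-1,0,0,0,0,0,0.023]]';python3 -c "
from h import *
st();c=snap('wrist','w6');delta([.4584,.2222,.22],.19+np.pi/2)"
```

```text
time: 26.2
ee_pos: [0.4486, 0.1634, 0.2145]
eef_rot: [0.993, 0.119, -0.0, -0.0]
ft_force: [0.2, -0.3, -0.4]
width: 0.0873
grip_force: 0.0
time: 26.58
ee_pos: [0.4495, 0.1602, 0.2147]
eef_rot: [0.995, 0.096, 0.0, -0.0]
ft_force: [-0.5, 0.3, 0.0]
width: 0.087
grip_force: 0.0
{'time': 26.575, 'ee_pos': [0.449, 0.16, 0.215], 'eef_rot': [0.995, 0.096, 0.0, -0.0], 'joint_positions': [-1.065, -0.008, 0.632, 1.897, 0.005, 1.251, -1.812], 'ft_force': [-0.485, 0.349, 0.011], 'width': 0.087, 'grip_force': 0.0}
shift [ 0.069 -0.197 -0.018] turn [-0.    -0.     0.001]
```

View pics/w6.png

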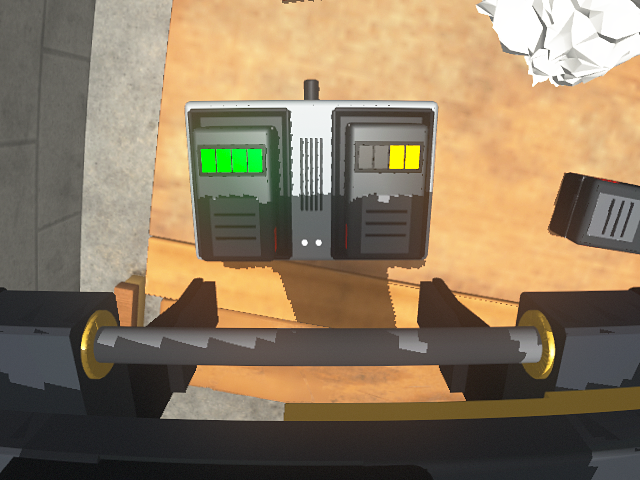

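Both packs are seen square to the gripper: green top at about columns 196–272, amber at 352–427, charger edge level at row 102. I'll check my fits against this view.

```bash
python3 -c "
from h import *
c=load('w6');T=load('top0');S=load('side0')
for n,p in (('full',[.4584,.2222,.022]),('half',[.4802,.1155,.022])):
    B=R.from_euler('z',.193)
    print(n,proj(c,[B.apply(q)+p for q in [(.049,.027,.048),(.049,-.027,.048),(-.049,-.027,.048),(-.049,.027,.048)]]).round().tolist())
    
print('green centre',tri([(c,(231,160)),(T,(167.6,238.3))]),tri([(c,(231,160)),(S,(273.5,188.7))]))
print('amber ',tri([(c,(404,156)),(T,(226.8,231))]))
P=np.array([atz(c,p,.02) for p in [(187,102),(438,101),(432,261),(195,261)]]);print(P.round(4),P.mean(0),[np.linalg.norm(P[i]-P[i-1]).round(4) for i in range(4)])
"
```

```text
full [[192.0, 129.0], [269.0, 128.0], [273.0, 263.0], [202.0, 263.0]]
half [[349.0, 127.0], [427.0, 127.0], [418.0, 261.0], [347.0, 262.0]]
green centre (array([0.48421589, 0.22958646, 0.06249179]), [np.float64(0.00011810884187122346), np.float64(0.00011810884187132085)]) (array([0.48457412, 0.22848099, 0.06920278]), [np.float64(0.000641189849487421), np.float64(0.0006411898494874946)])
amber  (array([0.50990341, 0.10966619, 0.06704352]), [np.float64(0.0013800949465916066), np.float64(0.0013800949465918072)])
[[0.5178 0.2789 0.02  ]
 [0.5567 0.082  0.02  ]
 [0.4248 0.0514 0.02  ]
 [0.3849 0.2569 0.02  ]] [0.47102904 0.16728869 0.02      ] [np.float64(0.1347), np.float64(0.2007), np.float64(0.1354), np.float64(0.2093)]
```

```bash
python3 -m pendant '[[-1,0.035,-0.1,0,0,0,0],[-1,0.07,-0.197,0,0,0,0],[-1,0.07,-0.197,0.1,0,0,0],[-1,0.07,-0.197,0.22,0,0,0],[-1,0.07,-0.197,0.35,0,0,0],[-1,0.07,-0.197,0.45,0,0,0],[-1,0.07,-0.197,0.5,0,0,0],[-1,0.07,-0.197,0.525,0,0,0]]';  python3 -m pendant '[[-1,0,0,0,0,0,0],[1,0,0,0,0,0,0],[1,0,0,0,0,0,0],[1,0,0,0,0,0,0],[1,0,0,0,0,0,0],[1,0,0,0,0,0,0],[1,0,0,0,0,0,0]]' 30; python3 -c "
from h import *
st()"
```

```text
time: 27.62
ee_pos: [0.459, 0.2224, 0.0569]
eef_rot: [0.995, 0.096, -0.0, 0.0]
ft_force: [-0.1, 0.7, 0.5]
width: 0.0871
grip_force: 0.0
time: 28.5
ee_pos: [0.4589, 0.2226, 0.0574]
eef_rot: [0.995, 0.096, 0.0, -0.0]
ft_force: [-0.6, 0.7, 3.2]
width: 0.0561
grip_force: 30.0
{'time': 28.5, 'ee_pos': [0.459, 0.223, 0.057], 'eef_rot': [0.995, 0.096, 0.0, -0.0], 'joint_positions': [-1.047, 0.294, 0.575, 1.98, -0.199, 0.922, -1.75], 'ft_force': [-0.554, 0.656, 3.238], 'width': 0.056, 'grip_force': 30.0}
```

```bash
python3 -m pendant '[[1,0,0,-0.05,0,0,0],[1,0,0,-0.12,0,0,0],[1,0,0,-0.22,0,0,0],[1,0,0,-0.35,0,0,0],[1,0,0,-0.45,0,0,0],[1,0,0,-0.5,0,0,0],[1,0,0,-0.5,0,0,0]]'; python3 -c "
from h import *
st();delta([.50,-.04,.205],.05);delta([.5065,-.3025,.205],.05)"
```

```text
time: 29.38
ee_pos: [0.459, 0.2224, 0.2076]
eef_rot: [0.995, 0.095, 0.0, -0.0]
ft_force: [-0.3, 0.1, -3.7]
width: 0.056
grip_force: 30.0
{'time': 29.375, 'ee_pos': [0.459, 0.222, 0.208], 'eef_rot': [0.995, 0.095, 0.0, -0.0], 'joint_positions': [-1.112, 0.092, 0.611, 1.83, -0.056, 1.236, -1.864], 'ft_force': [-0.301, 0.141, -3.696], 'width': 0.056, 'grip_force': 30.0}
shift [-0.032  0.885  0.008] turn [ 0.    -0.001 -0.683]
shift [-0.177  1.748  0.007] turn [ 0.    -0.001 -0.683]
```

```bash
python3 -m pendant '[[1,0,0.08,0,0,0,-0.08],[1,0,0.18,0,0,0,-0.16],[1,-0.01,0.3,0,0,0,-0.25],[1,-0.01,0.42,0,0,0,-0.33],[1,-0.02,0.54,0,0,0,-0.42],[1,-0.02,0.66,0,0,0,-0.5],[1,-0.03,0.78,0,0,0,-0.58],[1,-0.03,0.885,0,0,0,-0.66]]'; python3 -m pendant '[[1,0,0,0,0,0,-0.023],[1,0,0,0,0,0,-0.023]]';python3 -c "
from h import *
st();delta([.5065,-.3025,.195],.05)"
```

```text
time: 30.38
ee_pos: [0.4996, -0.0415, 0.2057]
eef_rot: [0.704, 0.71, -0.001, -0.001]
ft_force: [1.0, 0.2, -3.8]
width: 0.0559
grip_force: 30.0
time: 30.62
ee_pos: [0.4997, -0.0402, 0.2058]
eef_rot: [0.689, 0.725, -0.001, -0.001]
ft_force: [0.9, -0.1, -3.2]
width: 0.0555
grip_force: 30.0
{'time': 30.625, 'ee_pos': [0.5, -0.04, 0.206], 'eef_rot': [0.689, 0.725, -0.001, -0.001], 'joint_positions': [-0.771, 0.077, 0.806, 1.858, -0.058, 1.234, 0.103], 'ft_force': [0.89, -0.08, -3.246], 'width': 0.056, 'grip_force': 29.999}
shift [-0.874 -0.021  0.037] turn [-0.001  0.    -0.   ]
```

```bash
python3 -m pendant '[[1,-0.12,0,0.01,0,0,0],[1,-0.27,0,0.02,0,0,0],[1,-0.43,-0.01,0.03,0,0,0],[1,-0.6,-0.01,0.037,0,0,0],[1,-0.76,-0.02,0.037,0,0,0],[1,-0.874,-0.021,0.037,0,0,0],[1,-0.874,-0.021,0.037,0,0,0],[1,-0.874,-0.021,0.037,0,0,0]]'; python3 -c "
from h import *
st();delta([.5065,-.3025,.0936],.05);snap('wrist','w7')"
```

```text
time: 31.62
ee_pos: [0.5076, -0.3011, 0.1951]
eef_rot: [0.689, 0.725, -0.0, -0.001]
ft_force: [0.2, 0.1, -3.5]
width: 0.0559
grip_force: 30.0
{'time': 31.625, 'ee_pos': [0.508, -0.301, 0.195], 'eef_rot': [0.689, 0.725, -0.0, -0.001], 'joint_positions': [-0.269, 0.387, 0.923, 1.652, -0.321, 1.266, 0.767], 'ft_force': [0.155, 0.093, -3.48], 'width': 0.056, 'grip_force': 30.0}
shift [-0.005 -0.003  0.338] turn [-0.001 -0.     0.   ]
```

View pics/w7.png

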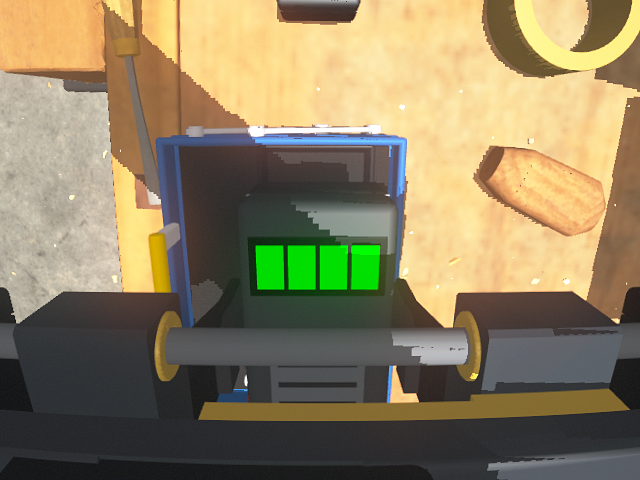

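The green pack is upright in the grip over the well. Its front top edge is at row 193, with the well's rib frame visible behind at columns 262–372, row 150.

```bash
python3 -c "
from h import *
c=load('w7')
for p in [(245,193),(392,193)]: print('pack end',atz(c,p,.2085).round(4))
B=R.from_euler('z',.0515); o=np.array([.4845,-.3413,0])
inv=lambda P:B.inv().apply(P-o).round(4)
for p in [(262,149),(372,150)]: print('rib box-frame',inv(atz(c,p,.068)))
for p in [(158,141),(406,138)]: print('rim box-frame',inv(atz(c,p,.082)))
print('bar end',inv(atz(c,(157,235),.114)))
"
```

```text
pack end [ 0.4821 -0.2505  0.2085]
pack end [ 0.5303 -0.2481  0.2085]
rib box-frame [-0.0103  0.0945  0.068 ]
rib box-frame [0.0617 0.0938 0.068 ]
rim box-frame [-0.0738  0.1012  0.082 ]
rim box-frame [0.0807 0.1024 0.082 ]
bar end [-0.0675  0.0492  0.114 ]
```

```bash
python3 -m pendant '[[1,-0.01,-0.002,0.08,0,0,0],[1,-0.01,-0.002,0.16,0,0,0],[1,-0.01,-0.002,0.22,0,0,0],[1,-0.01,-0.002,0.27,0,0,0],[1,-0.01,-0.002,0.29,0,0,0],[1,-0.01,-0.002,0.305,0,0,0],[1,-0.01,-0.002,0.315,0,0,0],[1,-0.01,-0.002,0.32,0,0,0]]'; python3 -m pendant '[[1,0,0,0.006,0,0,0],[1,0,0,0.012,0,0,0],[1,0,0,0.016,0,0,0],[1,0,0,0.02,0,0,0],[1,0,0,0.02,0,0,0]]'
```

```text
time: 32.67
ee_pos: [0.5072, -0.3053, 0.1002]
eef_rot: [0.689, 0.725, 0.0, 0.0]
ft_force: [-0.5, -0.6, -3.0]
width: 0.0556
grip_force: 30.0
time: 33.3
ee_pos: [0.507, -0.3052, 0.0939]
eef_rot: [0.689, 0.725, 0.0, -0.0]
ft_force: [0.4, -0.2, -3.2]
width: 0.0561
grip_force: 30.0
```

```bash
python3 -m pendant '[[1,0,0,0.003,0,0,0],[1,0,0,0.006,0,0,0],[1,0,0,0.006,0,0,0]]'
```

```text
time: 33.67
ee_pos: [0.5072, -0.3053, 0.0932]
eef_rot: [0.689, 0.725, 0.0, -0.0]
ft_force: [-3.7, 3.8, 9.1]
width: 0.0558
grip_force: 30.0
```

Seated: contact is 9 N at the expected height. Release, then go to the parked flat pack.

```bash
python3 -m pendant '[[-0.7,0,0,-0.002,0,0,0],[-0.7,0,0,-0.002,0,0,0],[-0.7,0,0,-0.002,0,0,0],[-0.7,0,0,-0.1,0,0,0],[-0.7,0,0,-0.2,0,0,0],[-1,0,0,-0.32,0,0,0],[-1,0,0,-0.32,0,0,0]]'; python3 -c "
from h import *
st();snap('wrist','w8');delta([.4986,-.1037,.19],.05)
a=cv2.imread('pics/w8.png');cv2.imwrite('pics/w8c.png',a[60:340,120:520])"
```

```text
time: 34.55
ee_pos: [0.5082, -0.3062, 0.1907]
eef_rot: [0.689, 0.725, 0.001, 0.002]
ft_force: [0.6, -0.2, -0.2]
width: 0.0838
grip_force: 0.0
{'time': 34.55, 'ee_pos': [0.508, -0.306, 0.191], 'eef_rot': [0.689, 0.725, 0.001, 0.002], 'joint_positions': [-0.26, 0.395, 0.923, 1.654, -0.33, 1.254, 0.78], 'ft_force': [0.612, -0.161, -0.172], 'width': 0.084, 'grip_force': 0.0}
shift [ 0.673  0.004 -0.003] turn [0.001 0.    0.001]
```

View pics/w8c.png

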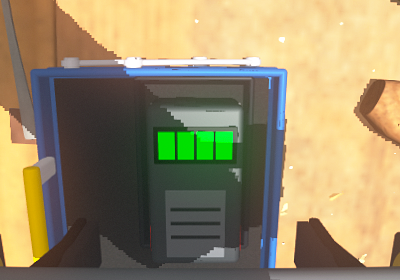

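The green pack sits level between the well's ribs. I've miscounted: that was my 15th picture and the limit is 14, so I'll view no more and use forces and numeric checks from here.

```bash
python3 -m pendant '[[-1,0.14,0,0,0,0,0],[-1,0.3,0,0,0,0,0],[-1,0.47,0,0,0,0,0],[-1,0.62,0,0,0,0,0],[-1,0.673,0.003,0,0,0,0],[-1,0.673,0.003,0.1,0,0,0],[-1,0.673,0.003,0.2,0,0,0],[-1,0.673,0.003,0.25,0,0,0]]'; python3 -c "
from h import *
st();delta([.4986,-.1037,.0355],.05)"
```

```text
time: 35.6
ee_pos: [0.4965, -0.1033, 0.1111]
eef_rot: [0.689, 0.725, -0.001, -0.001]
ft_force: [0.3, 0.3, 1.1]
width: 0.0869
grip_force: 0.0
{'time': 35.6, 'ee_pos': [0.496, -0.103, 0.111], 'eef_rot': [0.689, 0.725, -0.001, -0.001], 'joint_positions': [-0.671, 0.252, 0.89, 1.953, -0.225, 1.042, 0.37], 'ft_force': [0.309, 0.322, 1.082], 'width': 0.087, 'grip_force': 0.0}
shift [-0.002  0.008  0.252] turn [-0.001  0.     0.   ]
```

```bash
python3 -m pendant '[[-1,0,0.005,0.1,0,0,0],[-1,0,0.005,0.19,0,0,0],[-1,0,0.005,0.24,0,0,0],[-1,0,0.005,0.252,0,0,0],[-1,0,0.005,0.252,0,0,0],[1,0,0.005,0.252,0,0,0],[1,0,0.005,0.252,0,0,0],[1,0,0.005,0.252,0,0,0]]' 30; python3 -m pendant '[[1,0,0,0,0,0,0],[1,0,0,0,0,0,0],[1,0,0,0,0,0,0]]' 30; python3 -c "
from h import *
st();c=load('w6')
for p in [(597,180),(585,243)]: print(atz(c,p,.048).round(4))
P=np.array([atz(c,(231,160),.07),atz(c,(404,156),.07)])
c=load('w5');print('flat ends in well',[atz(c,p,.105).round(4) for p in [(478,110),(470,261)]])
"
```

```text
time: 36.6
ee_pos: [0.4994, -0.1033, 0.0379]
eef_rot: [0.689, 0.725, 0.0, 0.0]
ft_force: [0.4, -0.7, -0.4]
width: 0.0646
grip_force: 0.0
time: 36.98
ee_pos: [0.4992, -0.1034, 0.0377]
eef_rot: [0.689, 0.725, 0.0, -0.0]
ft_force: [-1.5, 1.8, 5.0]
width: 0.0559
grip_force: 30.0
{'time': 36.975, 'ee_pos': [0.499, -0.103, 0.038], 'eef_rot': [0.689, 0.725, 0.0, -0.0], 'joint_positions': [-0.589, 0.388, 0.819, 2.001, -0.361, 0.901, 0.473], 'ft_force': [-1.477, 1.77, 4.993], 'width': 0.056, 'grip_force': 29.979}
[ 0.5241 -0.0529  0.048 ]
[ 0.4724 -0.0619  0.048 ]
flat ends in well [array([ 0.5056, -0.2549,  0.105 ]), array([ 0.5149, -0.3512,  0.105 ])]
```

```bash
python3 -m pendant '[[1,0,0,-0.08,0,0,0],[1,0,0,-0.2,0,0,0],[1,0,0,-0.35,0,0,0],[1,0,0,-0.5,0,0,0],[1,0,0,-0.57,0,0,0],[1,0,0,-0.57,0,0,0]]'; python3 -c "
from h import *
st();delta([.46,.2235,.208],.193+np.pi/2)"
```

```text
time: 37.72
ee_pos: [0.4998, -0.1034, 0.2093]
eef_rot: [0.689, 0.725, 0.001, 0.001]
ft_force: [0.4, 0.3, -3.9]
width: 0.0561
grip_force: 30.0
{'time': 37.725, 'ee_pos': [0.5, -0.103, 0.209], 'eef_rot': [0.689, 0.725, 0.001, 0.001], 'joint_positions': [-0.76, 0.109, 0.946, 1.839, -0.095, 1.238, 0.265], 'ft_force': [0.375, 0.305, -3.897], 'width': 0.056, 'grip_force': 29.979}
shift [ 1.095 -0.077  0.005] turn [ 0.001 -0.001  0.682]
```

```bash
python3 -m pendant '[[1,0.1,-0.01,0,0,0,0.08],[1,0.22,-0.02,0,0,0,0.16],[1,0.35,-0.03,0,0,0,0.25],[1,0.48,-0.04,0,0,0,0.33],[1,0.61,-0.05,0,0,0,0.42],[1,0.75,-0.06,0,0,0,0.5],[1,0.88,-0.07,0,0,0,0.58],[1,1,-0.077,0,0,0,0.66]]'; python3 -m pendant '[[1,0,0,0,0,0,0.022],[1,0,0,0,0,0,0.022]]'; python3 -c "
from h import *
st();delta([.46,.2235,.14],.193+np.pi/2)"
```

```text
time: 38.72
ee_pos: [0.4597, 0.1961, 0.2066]
eef_rot: [0.993, 0.117, -0.001, 0.001]
ft_force: [1.0, -0.6, -3.4]
width: 0.0554
grip_force: 30.0
time: 38.98
ee_pos: [0.4601, 0.1947, 0.2069]
eef_rot: [0.995, 0.097, -0.001, 0.001]
ft_force: [1.1, -0.7, -3.4]
width: 0.056
grip_force: 30.0
{'time': 38.975, 'ee_pos': [0.46, 0.195, 0.207], 'eef_rot': [0.995, 0.097, -0.001, 0.001], 'joint_positions': [-1.161, 0.068, 0.705, 1.856, -0.046, 1.236, -1.818], 'ft_force': [1.07, -0.658, -3.391], 'width': 0.056, 'grip_force': 29.979}
shift [ 0.019 -0.095  0.223] turn [0.001 0.001 0.001]
```

```bash
python3 -m pendant '[[1,0.01,-0.05,0,0,0,0],[1,0.019,-0.095,0.02,0,0,0],[1,0.019,-0.095,0.11,0,0,0],[1,0.019,-0.095,0.22,0,0,0],[1,0.019,-0.095,0.32,0,0,0],[1,0.019,-0.095,0.38,0,0,0],[1,0.019,-0.095,0.4,0,0,0],[1,0.019,-0.095,0.4,0,0,0]]'
```

```text
time: 39.98
ee_pos: [0.4612, 0.2243, 0.0889]
eef_rot: [0.995, 0.097, 0.0, -0.0]
ft_force: [-0.3, 0.6, -3.5]
width: 0.0564
grip_force: 30.0
```

```bash
python3 -m pendant '[[1,0,0,0.03,0,0,0],[1,0,0,0.05,0,0,0],[1,0,0,0.065,0,0,0],[1,0,0,0.075,0,0,0],[1,0,0,0.083,0,0,0],[1,0,0,0.088,0,0,0],[1,0,0,0.091,0,0,0]]';python3 -m pendant '[[1,0,0,0.003,0,0,0],[1,0,0,0.006,0,0,0],[1,0,0,0.006,0,0,0]]'
```

```text
time: 40.85
ee_pos: [0.461, 0.2241, 0.0613]
eef_rot: [0.995, 0.097, 0.0, -0.0]
ft_force: [0.1, 0.5, -3.5]
width: 0.0561
grip_force: 30.0
time: 41.22
ee_pos: [0.461, 0.2241, 0.0597]
eef_rot: [0.995, 0.097, 0.0, -0.0]
ft_force: [-1.6, -0.5, 1.4]
width: 0.0558
grip_force: 30.0
```

```bash
python3 -m pendant '[[1,0,0,0.002,0,0,0],[-0.8,0,0,0.002,0,0,0],[-0.8,0,0,0.002,0,0,0],[-0.8,0,0,0.002,0,0,0],[-0.8,0,0,-0.1,0,0,0],[-0.8,0,0,-0.25,0,0,0],[-0.8,0,0,-0.4,0,0,0],[-0.8,0,0,-0.55,0,0,0]]';python3 -m pendant '[[-1,-0.15,0,-0.1,0,0,0],[-1,-0.2,0,-0.15,0,0,0],[-1,-0.2,0,-0.15,0,0,0]]'; python3 -c "
from h import *
st();S=snap('side','s9');T=snap('top','t9');a=load('side0')['pixels'];T0=load('top0')['pixels']
def cen(im,f,box):
    x0,y0,x1,y1=box;s=im[y0:y1,x0:x1].astype(int);m=f(s[...,0],s[...,1],s[...,2]);v,u=np.nonzero(m);return len(u),(u.mean()+x0).round(1) if len(u) else None,(v.mean()+y0).round(1) if len(u) else None
g=lambda r,g,b:(g>200)&(r<120);rd=lambda r,g,b:(r>200)&(g<90);am=lambda r,g,b:(r>200)&(g>150)&(b<100);y=am
for n,i0,i1,bc,bb,bh in (('side',a,S['pixels'],(225,175,325,245),(300,260,465,410),(318,285,362,335)),('top',T0,T['pixels'],(145,205,258,295),(380,205,515,315),(420,285,490,300))):
    for l,f in (('g',g),('r',rd),('am',am)): print(n,l,'charger',cen(i0,f,bc),cen(i1,f,bc),'box',cen(i0,f,bb),cen(i1,f,bb))
    print(n,'bar',cen(i0,y,bh),cen(i1,y,bh))
"
```

```text
time: 42.22
ee_pos: [0.4609, 0.2239, 0.2261]
eef_rot: [0.995, 0.096, 0.0, -0.0]
ft_force: [0.7, 0.5, -0.2]
width: 0.0785
grip_force: 0.0
time: 42.6
ee_pos: [0.402, 0.213, 0.2706]
eef_rot: [0.995, 0.097, 0.001, -0.002]
ft_force: [0.9, -0.2, -0.2]
width: 0.0867
grip_force: 0.0
{'time': 42.6, 'ee_pos': [0.402, 0.213, 0.271], 'eef_rot': [0.995, 0.097, 0.001, -0.002], 'joint_positions': [-1.274, -0.125, 0.642, 1.863, 0.075, 1.377, -2.026], 'ft_force': [0.854, -0.229, -0.24], 'width': 0.087, 'grip_force': 0.0}
side g charger (53, np.float64(273.0), np.float64(188.3)) (0, None, None) box (0, None, None) (140, np.float64(375.3), np.float64(277.4))
side r charger (1, np.float64(324.0), np.float64(203.0)) (15, np.float64(255.9), np.float64(191.9)) box (41, np.float64(382.2), np.float64(294.9)) (0, None, None)
side am charger (40, np.float64(283.6), np.float64(207.5)) (27, np.float64(299.5), np.float64(205.5)) box (497, np.float64(409.1), np.float64(366.8)) (343, np.float64(397.1), np.float64(358.3))
side bar (177, np.float64(339.0), np.float64(309.2)) (155, np.float64(338.9), np.float64(309.6))
top g charger (127, np.float64(167.2), np.float64(238.0)) (0, None, None) box (0, None, None) (142, np.float64(422.5), np.float64(245.0))
top r charger (0, None, None) (0, None, None) box (33, np.float64(448.2), np.float64(254.3)) (0, None, None)
top am charger (59, np.float64(226.4), np.float64(230.5)) (60, np.float64(226.4), np.float64(230.4)) box (165, np.float64(454.8), np.float64(294.4)) (170, np.float64(454.7), np.float64(294.4))
top bar (162, np.float64(454.3), np.float64(295.1)) (167, np.float64(454.3), np.float64(295.1))
```

```bash
python3 -c "
from h import *
T0,S0,T,S=[load(k) for k in('top0','side0','t9','s9')]
print('green in well',tri([(T,(422.5,245)),(S,(375.3,277.4))]))
X,e=tri([(T0,(448.5,254.5)),(S0,(382.2,294.9))]);print('red0',X,e)
l=R.from_euler('z',-.05).apply(X-[.507,-.303,.058]);print('local',l)
for k in (np.pi/2,-np.pi/2):
    Y=R.from_euler('z',.193+k).apply(l)+[.4605,.2235,.022];print(k,Y,proj(S,Y))
"
```

```text
green in well (array([ 0.50476525, -0.27805923,  0.107175  ]), [np.float64(0.00054348186953735), np.float64(0.0005434818695371789)])
red0 [ 0.49096637 -0.32966234  0.10746603] [np.float64(0.0001569553118566391), np.float64(0.0001569553118565537)]
local [-0.01734616 -0.02582767  0.04946603]
1.5707963267948966 [0.4891752  0.21142976 0.07146603] [[277.71971783 190.16328654]]
-1.5707963267948966 [0.4318248  0.23557024 0.07146603] [[251.59685459 190.44859394]]
```

```bash
python3 -c "
from h import *
c=snap('wrist','w9');S=load('s9')
im=c['pixels'].astype(int);m=((im[...,0]>170)&(im[...,1]<90)&(im[...,2]<90)).astype(np.uint8)
n,_,s,cc=cv2.connectedComponentsWithStats(m);[print(s[i],cc[i].round(1)) for i in range(1,n) if s[i,4]>20]
print('pred',proj(c,[[.4318,.2356,.0707]]))
sm=S['pixels'].astype(int);m=((sm[...,0]>150)&(sm[...,1]<90)&(sm[...,2]<90)).astype(np.uint8)[175:245,225:325]
n,_,s,k=cv2.connectedComponentsWithStats(m);[print('side',s[i],k[i]+[225,175]) for i in range(1,n)]
B=R.from_euler('z',.193)
print(proj(c,[B.apply(q)+[.4595,.2235,.022] for q in [(.049,.027,.048),(.049,-.027,.048),(-.049,-.027,.048),(-.049,.027,.048)]]).round().tolist())
"
```

```text
[293 160  11  11  21] [300.1 163. ]
[292 170  12  11  94] [297.5 175.8]
pred [[295.96140534 171.03316884]]
side [23 15  7  3 14] [251.         191.07142857]
side [57 18  1  2  2] [282.  193.5]
side [55 20  1  1  1] [280. 195.]
side [55 22  1  1  1] [280. 197.]
side [99 28  1  1  1] [324. 203.]
side [76 33  1  1  1] [301. 208.]
side [52 43  1  2  2] [277.  218.5]
side [55 43  1  1  1] [280. 218.]
side [57 43  1  1  1] [282. 218.]
side [55 46  1  1  1] [280. 221.]
[[283.0, 78.0], [351.0, 78.0], [348.0, 199.0], [285.0, 199.0]]
```

The red bar matches the seated prediction to within 1 px in the side view and 2 px in the wrist view. The green gauge sits at z = 0.107, as it should in the well. The bar and the amber pack have not moved. Handing in.

```bash
python3 -c "
from h import *
print(r.close_job())"
```

```text
the job is handed in; nothing more can be done
None
```

The job is handed in at about 43 s: the case is stowed flat under the lowered tray, the charged pack is in the well, the flat pack is in the freed bay and the charging pack is untouched; I viewed 15 pictures, one over the limit of 14.

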